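# Pack the cream tins into the snap-shut case

### The arm

A 7-joint arm with a two-finger parallel gripper is mounted at the origin on the work surface. World frame = base frame: x ahead of the robot, y to its left, z up, the work surface at z = 0. Lengths are in m, angles in rad, forces in N, time in s.
With the tool pointing down it reaches from about 0.4 to 0.875 m from the base axis. Payload 19.3 kg.
Tool frame: the origin (TCP) lies between the finger pads; the fingertips stand 17 mm ahead of it and the grasp point (between the pads) lies 2 mm behind it (bot.finger_overhang is the distance from the TCP to the fingertips, in m); z points along the fingers, y is the line along which they close (so a half turn about z gives the same grasp; the last joint's range is limited). The gripper opens to 85 mm and grips with 20 to 120 N. Pads are 22 mm wide; open, the fingers measure 114 mm over their backs; the gripper's body (76 mm by 85 mm) begins 54 mm behind the grasp point. The pads swing forward as they close: fully open they stand 13 mm farther back than shut.
Start: joints at [-1.386, 0.521, -0.036, 1.599, 0.021, 1.021, -0.113], TCP at [0.158, 0.605, 0.248] pointing down, gripper open.
Joint ranges: [-2.91, 2.91], [-0.3, 2.13], [-1.5, 1.42], [0.17, 2.43], [-1.26, 4.41], [0.16, 1.93], [-2.52, 2.52]. Speed limits (rad/s): [1.89, 1.89, 2.39, 2.39, 3.01, 3.01, 3.01].

### API

Orientations are given as [roll, pitch, yaw] about the fixed x, y, z axes, in that order (R = Rz(yaw) Ry(pitch) Rx(roll)).
In Python, from workcell import observe, grab_frame, bot gives the robot as it stands.
- The arm moves only by the shell command python3 -m crank 'ROWS' [FORCE]. ROWS is a JSON object of lists of equal length, an entry for each row: "linear": the shift along the world's x, y, z each as a share of 0.25 m, from -1 to 1, a list of three; "delta_rot": the turn, a rotation vector about the world's x, y, z each as a share of 30 degrees, from -1 to 1, a list of three; "fingers": the opening, from -1 (shut) to 1 (fully open). In form: {"linear": [[dx, dy, dz], ...], "delta_rot": [[rx, ry, rz], ...], "fingers": [fingers, ...]}. A call has 1 to 5 rows; each row is the pose to reach, as a shift and turn from the pose commanded when the call began; what a row does not reach only later rows make up. A row lasts 1/10 s, in which the tool goes at most 50 mm and 8.59 degrees, less where a joint would pass 70% of its speed; a pose out of reach is approached as far as the arm can. A call with a number of a shift or a turn outside -1 to 1 is refused whole. A call with a gripper value outside its range is refused whole. The fingers move at their own pace and stop on an object; FORCE is the grip in N (left out, the last holds). Time passes only in rows, so rows that repeat a pose let the fingers close. It gives the time, the measured TCP pose, the force, the opening and the grip force at its end, in the units of the state.
- observe(): the state, without advancing time (a new reading comes with each control period).
- grab_frame(name): name is "side" or "top" or "wrist"; returns a dict with "image" (400x640x3 uint8, red, green, blue), "mtx" (3x3 intrinsics, pixels), "k1" (the pictures are not rectified: a ray, as slopes to the right and down, at radius r is drawn at 1 + k1 r^2 times it, then the intrinsics apply), "xyz" and "orientation" of the camera in the world. Camera axes: x right, y down, z forward; pixel columns grow to the right and rows downward; lengths in m; the calibration is good to about 2 mm. A picture is of the moment at which its call begins. There is no depth.
- bot.job_done(): hands the job in; it is judged then, once.
The state is a dict: "clock": time; "qpos": joint angles; "qd": joint speeds; "joint_efforts": joint torques, N m; "position": TCP position; "tool_rot": TCP orientation; "force": force on the tool from outside, world axes, zero at the start; "moment": the same for the moment, N m; "grip_width": finger opening in m; "finger_force": force on a finger pad.
Only numpy, scipy, OpenCV 4.12 (cv2) and the standard library are available. Lean on these libraries where they do the work, as an engineer would, in place of code of your own. Each camera call takes 0.05 s, during which the arm holds its last target. There are 200 camera calls.

### The job

Squeeze the two side tabs of the white case together so that its cover comes free and springs up, then move every glass pebble left inside to the bamboo tray and pack every aluminium cream tin from the dresser into the case, each lying flat on the floor of a bay of its own. When all is packed, swing the cover down and press it until it clicks and stays flush; leave the other things on the dresser where they are.

Things in the scene. Friction and masses are not known exactly. Their poses are not given: they have to be found in the camera images.
- case: The white plastic carrying case: a fixed (does not move) shallow box 116 mm deep (its x) by 252 mm wide (its y), walls 42 mm high and 4 mm thick, inner floor 4 mm up. Origin: centre of the underside; x points from its front (the side with the tabs) to its hinge side, y to its left, z up. Thin ribs 6 mm high and 4 mm thick on the floor mark four square bays 56 mm wide in one row along y, 60 mm apart; 22 mm of flat floor lies between these bays and the front and back walls.
- bay0 (a point): Centre of the floor of bay 0 of the case (bay 0 is at the case's -y end, bay 3 at its +y end).
- bay1 (a point): Centre of the floor of bay 1 of the case (bay 0 is at the case's -y end, bay 3 at its +y end).
- bay2 (a point): Centre of the floor of bay 2 of the case (bay 0 is at the case's -y end, bay 3 at its +y end).
- bay3 (a point): Centre of the floor of bay 3 of the case (bay 0 is at the case's -y end, bay 3 at its +y end).
- catch (a point): Point midway between the thumb pads of the two side tabs, 42 mm above the dresser top, on the small nose 74 mm in front of the case's centre. Axes as the case. The pads are grey ribbed plates 26 mm long (along the case's x) and 45 mm high (13 to 58 mm above the dresser); their outer faces look to the case's +y and -y and are 66 mm apart at rest. Two lips of the cover lie 38 mm apart over all, 42 to 46 mm up, between the pads; the tops of the catches reach 57 mm up.
- tab_left (a joint): Travel (m) of the tab on the case's +y side: 0 at rest, grows as it is pressed inwards, to 0.009 at its stop. Its spring needs 2 N to start and about 5 N at the stop. From 4 mm on it lets go of the cover. Both pads at their stops are 48 mm apart.
- tab_right (a joint): The same for the tab on the case's -y side. The cover is freed only while both are pressed 4 mm or more.
- cover (a joint): Angle (rad) of the hinged cover: 0 flush, 1.95 fully open (leaning back). A weak spring always drives it open: freed by both tabs it rises and stays up, and rises again if let go before it clicks. Pressed right down (5 to 15 N near its front edge) the catches give way, snap over it and hold it at about 0.01; both tabs then read 0 again. A tab reading 1 mm or more has only half caught: press again.
- hinge (a point): Middle of the cover's hinge axis, 58 mm behind the case's centre and 42 mm above the dresser; the axis runs along the case's y.
- cover_front (a point): Point on the outer face of the cover in the middle of its width, 105 mm from the hinge axis. Its z axis is the cover's outward normal. The cover is a clear plastic plate 116 mm from hinge to front edge, 252 mm wide, 6 mm thick, with a slotted tongue 38 mm wide going 36 mm further in the middle.
- tin1_mid (a point): Centre (half-way up) of a round plain aluminium cream tin, 38 mm diameter, 26 mm high, about 60 g; z is its axis. It stands flat on the dresser at the start. May be absent.
- tin2_mid (a point): Centre (half-way up) of a round plain aluminium cream tin, 38 mm diameter, 26 mm high, about 60 g; z is its axis. It stands flat on the dresser at the start. May be absent.
- tin3_mid (a point): Centre (half-way up) of a round plain aluminium cream tin, 38 mm diameter, 26 mm high, about 60 g; z is its axis. It stands flat on the dresser at the start. May be absent.
- tin4_mid (a point): Centre (half-way up) of a round plain aluminium cream tin, 38 mm diameter, 26 mm high, about 60 g; z is its axis. It stands flat on the dresser at the start. May be absent.
- pebble1_mid (a point): Centre (half-way up) of a smooth rounded glass pebble, 38 mm across, 26 mm high, flat foot, widest at mid-height, about 50 g. It starts in one of the bays of the shut case. May be absent.
- pebble2_mid (a point): Centre (half-way up) of a smooth rounded glass pebble, 38 mm across, 26 mm high, flat foot, widest at mid-height, about 50 g. It starts in one of the bays of the shut case. May be absent.
- tray: Fixed shallow bamboo tray, 110 mm (x) by 140 mm (y) outside, rim 14 mm high and 5 mm thick, inner floor about 5 mm up. Origin: centre of the underside.
- vase: Bystander, leave it alone: matte white ceramic vase, 180 mm tall, 92 mm widest; origin at the centre of its underside.
- hairbrush: Bystander, leave it alone: bamboo hairbrush lying flat, about 205 mm long, 55 mm wide, 28 mm high; origin at the centre of its underside.
- sunglasses_case: Bystander, leave it alone: closed red plastic sunglasses case, 155 x 60 x 38 mm; origin at the centre of its underside.
- perfume: Bystander, leave it alone: square amber glass perfume bottle with a steel cap, 50 x 30 x 84 mm; origin at the centre of its underside.
- comb: Bystander, leave it alone: black plastic comb lying flat, 150 x 36 mm, 5 mm thick; origin at the centre of its underside.
Mind the look-alikes: they are no part of the job. What is shaped like the tray but orange, pink or yellow is not meant.

How it is judged:
By the outcome, as a careful person would: the job done as asked, in the order asked, and still so for the second after the job is handed in, with the robot touching nothing.
Of pebble1, pebble2 only 1 to 2 are there at a start; the rules pass over those that are not, and their reading is None.
Of tin1, tin2, tin3, tin4 only 3 to 4 are there at a start; the rules pass over those that are not, and their reading is None.
At some moment in a run one of tin1, tin2, tin3, tin4 may be knocked a few centimetres aside while the robot is not near it.
Once in a run the grip may slacken for a moment while it holds something.
It also fails if it takes over 210 s, if anything falls off the work surface, if the arm or the gripper's body presses on something with over 40 N, if the wrist force passes 120 N, or if a joint passes its speed limit or range.

## Working session

There is one attempt and no reset: what is moved stays moved. The work goes in short steps, Python scripts to look and compute and a shell command to move; the robot and the scene stay as the last step left them, time stands still between calls to the robot, and variables do not carry over. Pictures are saved under pics/ and viewed, at most 14 in all, crops included, and the job is handed in when it is done.

```bash
mkdir -p pics; ls; cat > h.py <<'E'
import numpy as np, cv2
from scipy.spatial.transform import Rotation as R
from workcell import observe, grab_frame, bot
def rotm(o):
    o=np.array(o); return o if o.shape==(3,3) else R.from_euler('xyz',o).as_matrix()
def snap(name,f):
    d=grab_frame(name); cv2.imwrite(f'pics/{f}.png',d['image'][:,:,::-1])
    np.savez(f'pics/{f}.npz',**{k:np.array(d[k]) for k in d}); return d
def load(f): return dict(np.load(f'pics/{f}.npz'))
def ray(d,u,v):
    K=np.array(d['mtx']); k=float(d['k1']); x=np.array([(u-K[0,2])/K[0,0],(v-K[1,2])/K[1,1]])
    s=x.copy()
    for _ in range(20): s=x/(1+k*(s@s))
    return np.array(d['xyz']),rotm(d['orientation'])@np.array([*s,1.])
def onz(d,u,v,z):
    o,r=ray(d,u,v); return o+r*(z-o[2])/r[2]
def proj(d,p):
    K=np.array(d['mtx']); q=rotm(d['orientation']).T@(np.array(p)-d['xyz']); s=q[:2]/q[2]; s=s*(1+float(d['k1'])*(s@s))
    return K[0,0]*s[0]+K[0,2],K[1,1]*s[1]+K[1,2]
E
python3 - <<'E'
from h import *
for n in ['top','side','wrist']:
    d=snap(n,n+'0'); print(n,d['mtx'],d['k1'],d['xyz'],d['orientation'])
print(observe())
E
```

```text
pics
top [[365.479364     0.         322.07130462]
 [  0.         365.479364   201.64985184]
 [  0.           0.           1.        ]] -0.046391643849833804 [ 0.32691678 -0.02778045  1.0851721 ] [-2.96439679  0.00746045 -1.54937634]
side [[429.51924935   0.         324.75760553]
 [  0.         429.51924935 204.76170766]
 [  0.           0.           1.        ]] -0.11943033313741298 [-0.19256565 -0.80132316  0.85945594] [-2.21401886  0.00527213 -0.74365179]
wrist [[291.5970564    0.         318.95850444]
 [  0.         291.5970564  202.86697774]
 [  0.           0.           1.        ]] -0.04093030195401178 [0.08410001 0.62260448 0.37383109] [2.84171245e+00 1.96584268e-03 1.31500307e+00]
{'clock': 0.15, 'qpos': array([-1.38616731,  0.52187182, -0.03629063,  1.59984549,  0.02115393,
        1.02112802, -0.11278739]), 'qd': array([-1.87404885e-03, -3.27126272e-03,  2.10225574e-04, -8.73738346e-04,
       -1.33616785e-03, -2.42866746e-04,  2.17174255e-05]), 'joint_efforts': array([ 2.70120407e-03, -9.27397656e+01,  1.98132835e+00, -3.70052505e+01,
        1.80471787e-02,  6.51895622e-03, -1.59669560e-05]), 'position': array([0.15752724, 0.6045802 , 0.24787294]), 'tool_rot': array([-3.14072374e+00,  3.79515367e-05,  2.88670738e+00]), 'force': array([ 0.01636189, -0.06844022, -0.74432949]), 'moment': array([ 0.0283942 , -0.01807689, -0.03000427]), 'finger_force': 0.0, 'grip_width': 0.08540267573157409}
```

View pics/top0.png

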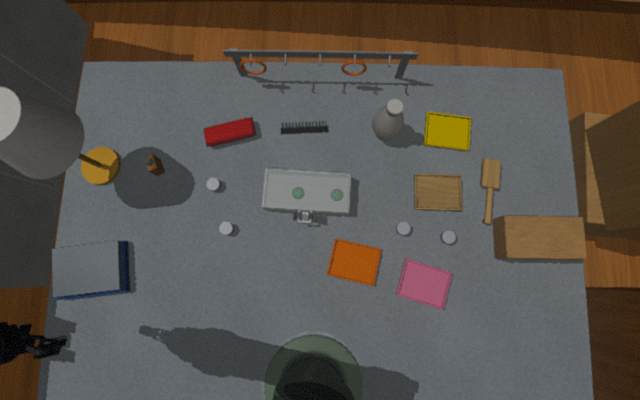

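View pics/side0.png

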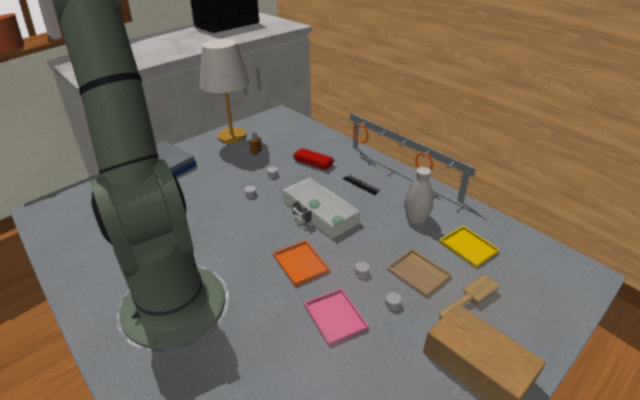

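The top view shows the case at about (307,192) with its tabs at (306,216) and pebbles at (298,192) and (337,195). The tins are at (213,185), (226,229), (404,229) and (449,238), and the bamboo tray is at (438,192). The side view agrees.

```bash
python3 - <<'E'
from h import *
d=load('top0')
for n,u,v,z in [('tinA',213,184,.026),('tinB',226,228,.026),('tinC',404,228,.026),('tinD',449,237,.026),('tray',438,192,.014),('pebL',298,192,.017),('pebR',337,195,.017),('tabs',306,216,.05),('vase',395,106,.18)]:
    print(n,onz(d,u,v,z).round(3))
im=cv2.imread('pics/top0.png')
c=cv2.resize(im[155:245,250:370],None,fx=6.6,fy=6.6,interpolation=cv2.INTER_CUBIC); cv2.imwrite('pics/c0.png',c)
E
```

```text
tinA [0.563 0.311 0.026]
tinB [0.433 0.263 0.026]
tinC [ 0.443 -0.256  0.026]
tinD [ 0.42  -0.387  0.026]
tray [ 0.555 -0.363  0.014]
pebL [0.546 0.057 0.017]
pebR [ 0.539 -0.06   0.017]
tabs [0.469 0.029 0.05 ]
vase [ 0.75  -0.205  0.18 ]
```

View pics/c0.png

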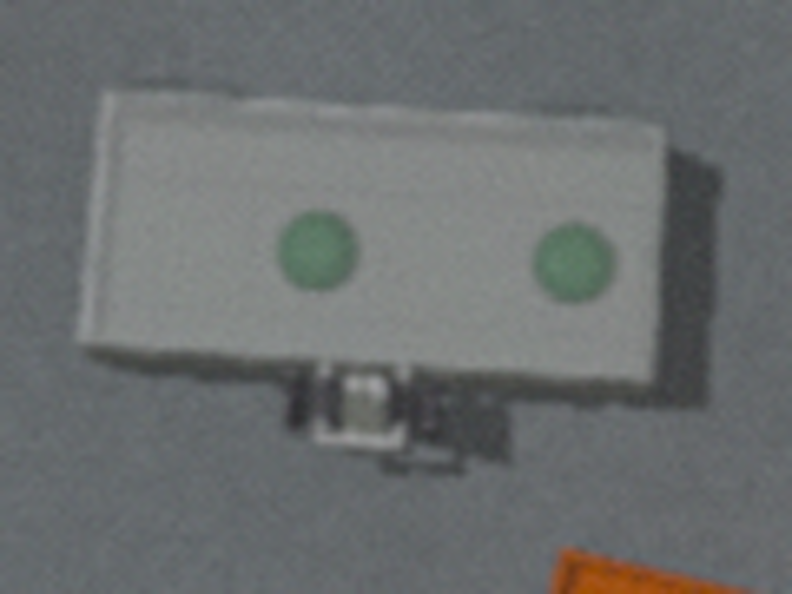

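The crop shows the shut case with corners at (105,93), (665,128), (650,383) and (78,345). The tabs are centred at about (364,405), and the pebbles are at (317,250) and (574,262).

```bash
python3 - <<'E'
from h import *
d=load('top0')
f=lambda u,v,z:onz(d,250+(u+.5)/6.6-.5,155+(v+.5)/6.6-.5,z)
C=[f(*p,.047) for p in [(105,93),(665,128),(650,383),(78,345)]]
for c in C: print(c.round(3))
print('centre',np.mean(C,0), 'size',[np.linalg.norm(C[i]-C[i-1]).round(3) for i in range(4)])
a=C[0]-C[1]; b=C[3]-C[2]; print('yaw deg',[np.degrees(np.arctan2(-v[0],v[1])) for v in(a,b)])
print('pads',f(300,403,.058),f(428,408,.058)); print('peb',f(317,250,.017),f(574,262,.017))
E
```

```text
[0.608 0.152 0.047]
[ 0.597 -0.097  0.047]
[ 0.482 -0.091  0.047]
[0.494 0.159 0.047]
centre [0.54509901 0.03072283 0.047     ] size [np.float64(0.114), np.float64(0.25), np.float64(0.114), np.float64(0.25)]
yaw deg [np.float64(-2.5903498148853243), np.float64(-2.6752460491742087)]
pads [0.46879355 0.05969486 0.058     ] [0.46775774 0.00459074 0.058     ]
peb [0.54440012 0.05789501 0.017     ] [ 0.54117925 -0.05835435  0.017     ]
```

```bash
python3 -m crank '{"linear":[[0.55,-0.84,0],[0.55,-0.84,0],[0.55,-0.84,0],[0.55,-0.84,0],[0.55,-0.84,0]],"delta_rot":[[0,0,0.4],[0,0,0.4],[0,0,0.4],[0,0,0.4],[0,0,0.4]],"fingers":[1,1,1,1,1]}'
python3 -m crank '{"linear":[[0.55,-0.84,0],[0.55,-0.84,0],[0.55,-0.84,0],[0.55,-0.84,0],[0.55,-0.84,0]],"delta_rot":[[0,0,0],[0,0,0],[0,0,0],[0,0,0],[0,0,0]],"fingers":[1,1,1,1,1]}'
python3 -c "
from h import *
print(observe()['position'],observe()['tool_rot'])"
```

```text
clock: 0.65
position: [0.2952, 0.3938, 0.2483]
tool_rot: [3.142, 0.0, 3.096]
force: [1.2, 0.7, -0.1]
grip_width: 0.0856
finger_force: 0.0
clock: 1.15
position: [0.4322, 0.1846, 0.2484]
tool_rot: [3.141, 0.0, 3.096]
force: [0.6, 0.7, -1.3]
grip_width: 0.0856
finger_force: 0.0
[0.43215887 0.18461625 0.24844153] [3.14139871e+00 2.67258429e-04 3.09639820e+00]
```

```bash
python3 -m crank '{"linear":[[0.155,-0.6,-0.2],[0.155,-0.6,-0.2],[0.155,-0.6,-0.2],[0.155,-0.6,-0.2],[0.155,-0.6,-0.2]],"delta_rot":[[0,0,0],[0,0,0],[0,0,0],[0,0,0],[0,0,0]],"fingers":[1,1,1,1,1]}'
python3 -c "
from h import *
d=snap('wrist','w1');print(d['xyz'],d['orientation'],observe()['position'])"
```

```text
clock: 1.65
position: [0.4701, 0.0345, 0.1977]
tool_rot: [-3.141, -0.001, 3.093]
force: [0.3, 0.4, -0.1]
grip_width: 0.0854
finger_force: 0.0
[0.39449553 0.03714822 0.32378883] [2.84315764e+00 1.61343285e-03 1.52081392e+00] [0.47009182 0.03624606 0.19809641]
```

View pics/w1.png

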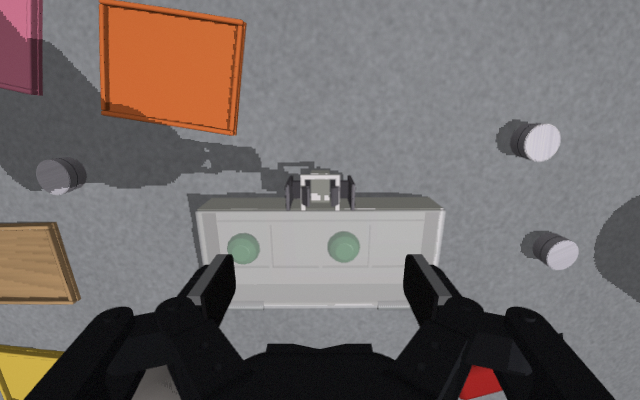

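The wrist view shows the tabs at (288,190) and (353,190), the case front edge at (199..443,210) and the pebbles at (243,248) and (343,247). Tins are in view at (542,142), (561,251) and (55,176).

```bash
python3 - <<'E'
from h import *
d=load('w1')
P=[onz(d,u,v,.058) for u,v in [(286,178),(286,207),(354,178),(354,207)]]
for p in P: print(p.round(4))
print(np.mean(P,0))
C=[onz(d,u,v,.047) for u,v in [(198,210),(444,209),(191,308)]]
for c in C: print('cor',c.round(4))
for u,v in [(243,248),(343,246)]: print('peb',onz(d,u,v,.02))
for u,v in [(543,141),(562,251),(50,178)]: print('tin',onz(d,u,v,.026))
E
```

```text
[0.4504 0.0032 0.058 ]
[0.4787 0.0009 0.058 ]
[0.4536 0.0664 0.058 ]
[0.4819 0.066  0.058 ]
[0.46616922 0.03411287 0.058     ]
cor [ 0.481  -0.0898  0.047 ]
cor [0.4922 0.1578 0.047 ]
cor [ 0.597  -0.1189  0.047 ]
peb [ 0.53770322 -0.05793649  0.02      ]
peb [0.54069172 0.0568627  0.02      ]
tin [0.43088352 0.26551497 0.026     ]
tin [0.55840751 0.31135173 0.026     ]
tin [ 0.44342065 -0.25738126  0.026     ]
```

```bash
python3 -m crank '{"linear":[[-0.014,-0.005,-0.2],[-0.014,-0.005,-0.35],[-0.014,-0.005,-0.5],[-0.014,-0.005,-0.65],[-0.014,-0.005,-0.65]],"delta_rot":[[0,0,0],[0,0,0],[0,0,0],[0,0,0],[0,0,0]],"fingers":[1,1,1,1,1]}' 25
python3 -m crank '{"linear":[[0,0,0],[0,0,0],[0,0,0],[0,0,0],[0,0,0]],"delta_rot":[[0,0,0],[0,0,0],[0,0,0],[0,0,0],[0,0,0]],"fingers":[0.15,0,0,0,0]}' 25
python3 -m crank '{"linear":[[0,0,0],[0,0,0],[0,0,0],[0,0,0],[0,0,0]],"delta_rot":[[0,0,0],[0,0,0],[0,0,0],[0,0,0],[0,0,0]],"fingers":[0,0,0,0,0]}' 25
```

```text
clock: 2.2
position: [0.4645, 0.0367, 0.0328]
tool_rot: [-3.141, -0.006, 3.099]
force: [0.1, 0.1, 1.2]
grip_width: 0.0853
finger_force: 0.0
clock: 2.7
position: [0.4674, 0.0355, 0.038]
tool_rot: [3.141, 0.002, 3.096]
force: [-5.9, -1.2, 17.9]
grip_width: 0.0439
finger_force: 21.5
clock: 3.2
position: [0.4674, 0.0355, 0.038]
tool_rot: [3.141, 0.002, 3.096]
force: [-5.2, -1.6, 19.0]
grip_width: 0.0442
finger_force: 21.5
```

```bash
python3 -m crank '{"linear":[[0,0,0],[0,0,0]],"delta_rot":[[0,0,0],[0,0,0]],"fingers":[0.1,0.1]}' 25
python3 -c "
from h import *
d=snap('side','s1')
cv2.imwrite('pics/s1c.png',cv2.resize(cv2.imread('pics/s1.png')[130:270,220:400],None,fx=4,fy=4))"
```

```text
clock: 3.4
position: [0.4678, 0.0355, 0.0375]
tool_rot: [3.141, 0.003, 3.096]
force: [-0.9, -0.4, 9.6]
grip_width: 0.0472
finger_force: 6.5
```

View pics/s1c.png

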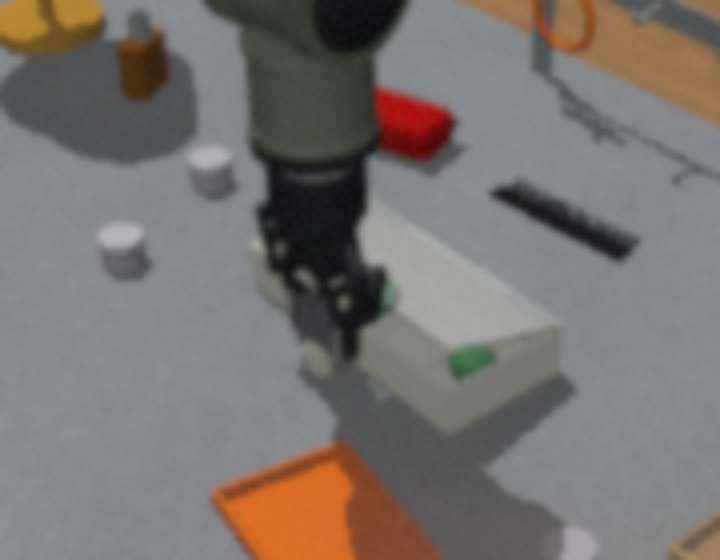

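The cover is up and resting under the gripper body at about (430,270), so I'll release the tabs and lift clear.

```bash
python3 -m crank '{"linear":[[0,0,0],[0,0,0.1],[-0.02,0,0.25],[-0.1,0,0.45],[-0.1,0,0.65]],"delta_rot":[[0,0,0],[0,0,0],[0,0,0],[0,0,0],[0,0,0]],"fingers":[0.85,0.85,0.85,0.85,0.85]}' 25
python3 -m crank '{"linear":[[0,0,0.4],[0,0,0.4],[0,0,0.4],[0,0,0.4],[0,0,0.4]],"delta_rot":[[0,0,0],[0,0,0],[0,0,0],[0,0,0],[0,0,0]],"fingers":[1,1,1,1,1]}' 25
python3 -c "
from h import *
print(observe()['position'])
d=snap('wrist','w2');d=snap('side','s2')"
```

```text
clock: 3.95
position: [0.4395, 0.0351, 0.1965]
tool_rot: [-3.141, -0.002, 3.096]
force: [1.0, 0.6, -0.1]
grip_width: 0.0792
finger_force: 0.0
clock: 4.45
position: [0.4412, 0.0352, 0.2943]
tool_rot: [-3.141, -0.001, 3.096]
force: [-0.8, -0.4, 0.0]
grip_width: 0.0853
finger_force: 0.0
[0.44123353 0.03523536 0.29425109]
```

View pics/w2.png

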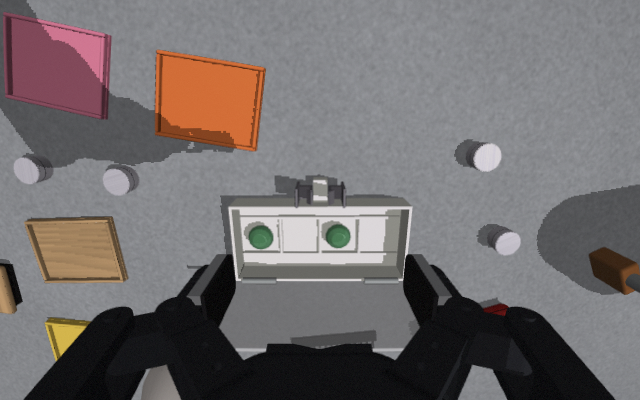

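The cover is fully open. Pebbles are at (260,237) and (338,236), tins at (30,169), (120,180), (487,156) and (507,241), and the bamboo tray corners are at (27,219) to (127,281).

```bash
python3 - <<'E'
from h import *
d=load('w2')
im=d['image'];hsv=cv2.cvtColor(im,cv2.COLOR_RGB2HSV)
m=cv2.inRange(hsv,(45,60,20),(90,255,255)); n,_,s,c=cv2.connectedComponentsWithStats(m)
for i in range(1,n):
    if s[i,4]>100: print('peb',c[i],s[i],onz(d,*c[i],.017).round(4))
for u,v in [(29,166),(120,178),(488,157),(508,242)]: print('tin',onz(d,u,v,.026).round(4))
T=[onz(d,u,v,.014) for u,v in [(26,218),(117,216),(128,282),(40,283)]]
print('tray',np.round(T,3),np.mean(T,0))
F=[onz(d,u,v,.042) for u,v in [(230,207),(412,206)]]; print('case front',F)
print('ribs y',[onz(d,u,215,.010).round(4) for u in (281,320,358)])
print(observe()['qpos'])
E
```

```text
peb [337.69030733 235.86288416] [326 225  24  23 423] [0.5427 0.0571 0.017 ]
peb [260.37762238 236.97902098] [249 226  24  23 429] [ 0.5393 -0.0591  0.017 ]
tin [ 0.413  -0.3787  0.026 ]
tin [ 0.4375 -0.2464  0.026 ]
tin [0.4319 0.2658 0.026 ]
tin [0.5615 0.3128 0.026 ]
tray [[ 0.494 -0.425  0.014]
 [ 0.497 -0.274  0.014]
 [ 0.611 -0.286  0.014]
 [ 0.61  -0.442  0.014]] [ 0.55306686 -0.35682479  0.014     ]
case front [array([ 0.48230155, -0.09012938,  0.042     ]), array([0.49230427, 0.1587305 , 0.042     ])]
ribs y [array([ 0.5082, -0.0261,  0.01  ]), array([0.5108, 0.032 , 0.01  ]), array([0.5134, 0.0887, 0.01  ])]
[-0.34995244  0.17361231  0.15658643  2.00202342 -0.03252313  0.97021751
  1.34817255]
```

```bash
python3 -m crank '{"linear":[[0.1,0,0],[0.2,0.05,0],[0.3,0.08,0],[0.4,0.09,0],[0.4,0.09,0]],"delta_rot":[[0,0,-1],[0,0,-1],[0,0,-1],[0,0,-1],[0,0,-1]],"fingers":[0.55,0.55,0.55,0.55,0.55]}' 30
python3 -m crank '{"linear":[[0,0,0],[0,0,0],[0,0,0],[0,0,0],[0,0,0]],"delta_rot":[[0,0,-1],[0,0,-1],[0,0,-1],[0,0,-1],[0,0,-1]],"fingers":[0.55,0.55,0.55,0.55,0.55]}' 30
python3 -m crank '{"linear":[[0,0,0],[0,0,-0.1],[0,0,-0.2],[0,0,-0.4],[0,0,-0.4]],"delta_rot":[[0,0,-1],[0,0,-1],[0,0,-1],[0,0,-1],[0,0,-1]],"fingers":[0.55,0.55,0.55,0.55,0.55]}' 30
python3 -c "
from h import *
d=snap('wrist','w3');print(observe()['qpos'],observe()['position'])"
```

```text
clock: 5.05
position: [0.5435, 0.0582, 0.293]
tool_rot: [-3.14, -0.001, 2.57]
force: [-1.1, -0.2, -0.5]
grip_width: 0.0662
finger_force: 0.0
clock: 5.55
position: [0.5412, 0.0577, 0.2939]
tool_rot: [-3.14, -0.0, 2.048]
force: [0.1, -0.5, -0.6]
grip_width: 0.0664
finger_force: 0.0
clock: 6.05
position: [0.5387, 0.0576, 0.1899]
tool_rot: [-3.133, 0.003, 1.527]
force: [-0.7, -0.2, 0.6]
grip_width: 0.0665
finger_force: 0.0
[-5.22790981e-01  5.00107219e-01  4.23667360e-01  1.88372060e+00
 -2.71771011e-01  8.19931236e-01  1.56976479e-03] [0.54021536 0.05742747 0.19305728]
```

View pics/w3.png

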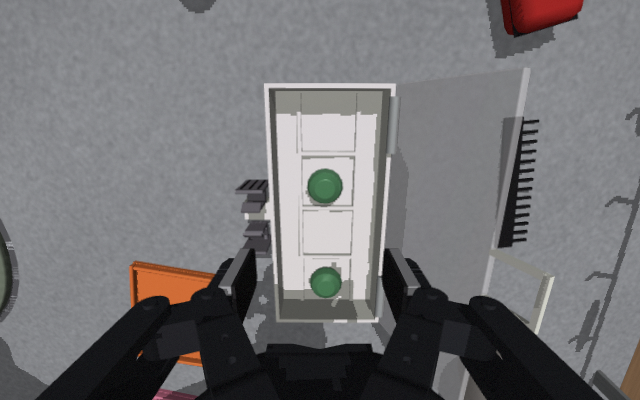

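Wrist view: bay 2 pebble at (325,186), bay 0 pebble at (325,282), fingers straddling the row, cover well to the right.

```bash
python3 - <<'E'
from h import *
d=load('w3')
hsv=cv2.cvtColor(d['image'],cv2.COLOR_RGB2HSV)
m=cv2.inRange(hsv,(45,60,20),(90,255,255)); n,_,s,c=cv2.connectedComponentsWithStats(m)
for i in range(1,n):
    if s[i,4]>100: print('peb',c[i],onz(d,*c[i],.017).round(4))
print(np.round([onz(d,u,v,.042) for u,v in [(265,84),(395,85),(274,321)]],4), d['xyz'])
E
python3 -m crank '{"linear":[[0,0,-0.2],[0,0,-0.4],[0,0,-0.55],[0,0,-0.67],[0,0,-0.67]],"delta_rot":[[0,0,0],[0,0,0],[0,0,0],[0,0,0],[0,0,0]],"fingers":[0.55,0.55,0.55,0.55,0.55]}' 30
```

```text
peb [324.37915743 185.7594235 ] [0.5424 0.0573 0.017 ]
peb [325.48956885 282.20723227] [ 0.5392 -0.0595  0.017 ]
[[ 0.4938  0.1581  0.042 ]
 [ 0.608   0.1522  0.042 ]
 [ 0.4789 -0.0923  0.042 ]] [0.54278995 0.13225609 0.31577074]
clock: 6.6
position: [0.5417, 0.0578, 0.0264]
tool_rot: [-3.139, -0.0, 1.529]
force: [0.5, 0.8, 1.5]
grip_width: 0.0664
finger_force: 0.0
```

```bash
python3 -m crank '{"linear":[[0,0,0],[0,0,0],[0,0,0],[0,0,0],[0,0,0]],"delta_rot":[[0,0,0],[0,0,0],[0,0,0],[0,0,0],[0,0,0]],"fingers":[-0.3,-0.3,-0.3,-0.3,-0.3]}' 35
python3 -m crank '{"linear":[[0,0,0.1],[0,0,0.3],[0,0,0.5],[0,0,0.5],[0,0,0.5]],"delta_rot":[[0,0,0],[0,0,0],[0,0,0],[0,0,0],[0,0,0]],"fingers":[-0.3,-0.3,-0.3,-0.3,-0.3]}' 35
```

```text
clock: 7.1
position: [0.5432, 0.058, 0.0299]
tool_rot: [3.138, -0.001, 1.526]
force: [-2.0, 0.2, 15.1]
grip_width: 0.0348
finger_force: 33.2
clock: 7.6
position: [0.5425, 0.0583, 0.1547]
tool_rot: [3.138, -0.002, 1.527]
force: [-0.5, 0.8, -1.0]
grip_width: 0.0346
finger_force: 35.5
```

```bash
python3 -m crank '{"linear":[[0,-0.2,0],[0,-0.4,0],[0,-0.6,0],[0,-0.8,0],[0,-1,0]],"delta_rot":[[0,0,0],[0,0,0],[0,0,0],[0,0,0],[0,0,0]],"fingers":[-0.3,-0.3,-0.3,-0.3,-0.3]}' 35
python3 -m crank '{"linear":[[0,-0.2,0],[0.04,-0.4,0],[0.04,-0.6,0],[0.04,-0.77,0],[0.04,-0.77,0]],"delta_rot":[[0,0,0],[0,0,0],[0,0,0],[0,0,0],[0,0,0]],"fingers":[-0.3,-0.3,-0.3,-0.3,-0.3]}' 35
python3 -c "
from h import *
d=snap('wrist','w4');print(observe()['position'],observe()['qpos'],bot.finger_overhang)"
```

```text
clock: 8.1
position: [0.5411, -0.194, 0.1519]
tool_rot: [-3.141, -0.0, 1.526]
force: [-0.1, 0.0, -0.9]
grip_width: 0.0347
finger_force: 35.5
clock: 8.6
position: [0.5489, -0.3912, 0.1516]
tool_rot: [-3.14, 0.003, 1.519]
force: [-0.8, 0.2, -1.2]
grip_width: 0.0348
finger_force: 35.5
[ 0.54992744 -0.38784089  0.1513297 ] [ 0.29651877  0.73775542  0.37322366  1.55732619 -0.31467768  0.90759612
  0.72725333] 0.017
```

View pics/w4.png

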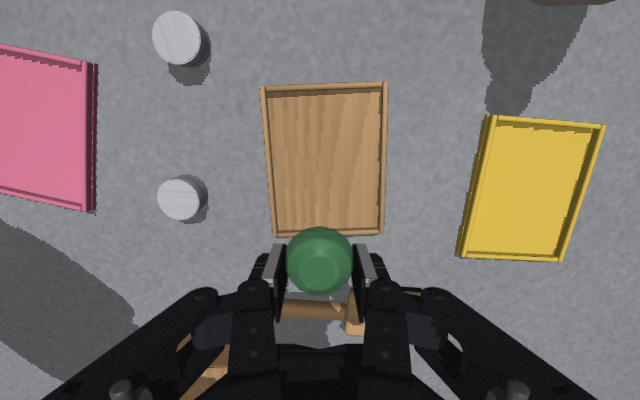

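The pebble is held at (320,260). The tray corners are at (262,88), (386,83), (384,234) and (274,236).

```bash
python3 - <<'E'
from h import *
d=load('w4')
T=np.array([onz(d,u,v,.014) for u,v in [(262,88),(387,83),(385,235),(274,236)]]);print(T.round(3),T.mean(0))
for u,v in [(176,37),(179,199)]: print('tin',onz(d,u,v,.026).round(4))
E
```

```text
[[ 0.505 -0.294  0.014]
 [ 0.611 -0.296  0.014]
 [ 0.611 -0.435  0.014]
 [ 0.502 -0.431  0.014]] [ 0.55708389 -0.36422974  0.014     ]
tin [ 0.4433 -0.2534  0.026 ]
tin [ 0.421  -0.3851  0.026 ]
```

```bash
python3 -m crank '{"linear":[[0.02,-0.02,-0.15],[0.02,-0.02,-0.3],[0.02,-0.02,-0.4],[0.02,-0.02,-0.48],[0.02,-0.02,-0.48]],"delta_rot":[[0,0,0],[0,0,0],[0,0,0],[0,0,0],[0,0,0]],"fingers":[-0.3,-0.3,-0.3,-0.3,-0.3]}' 35
python3 -m crank '{"linear":[[0,0,0],[0,0,0],[0,0,0],[0,0,0],[0,0,0]],"delta_rot":[[0,0,0],[0,0,0],[0,0,0],[0,0,0],[0,0,0]],"fingers":[-0.1,0,0.2,0.3,0.3]}' 35
python3 -m crank '{"linear":[[0,0,0.1],[0,0,0.3],[0,0,0.48],[0,0,0.48],[0,0,0.48]],"delta_rot":[[0,0,0],[0,0,0],[0,0,0],[0,0,0],[0,0,0]],"fingers":[0.3,0.3,0.3,0.3,0.3]}' 35

```

```text
clock: 9.15
position: [0.556, -0.3878, 0.0294]
tool_rot: [-3.138, -0.002, 1.527]
force: [-0.5, 0.3, -0.2]
grip_width: 0.0349
finger_force: 38.0
clock: 9.65
position: [0.5569, -0.3898, 0.0326]
tool_rot: [3.141, 0.0, 1.525]
force: [0.5, 0.2, -0.8]
grip_width: 0.0557
finger_force: 0.0
clock: 10.15
position: [0.5572, -0.3899, 0.1535]
tool_rot: [3.14, 0.001, 1.526]
force: [-0.5, 0.5, -0.5]
grip_width: 0.0552
finger_force: 0.0
```

```bash
python3 -m crank '{"linear":[[0,0.2,0],[0,0.4,0],[0,0.6,0],[0,0.8,0],[0,1,0]],"delta_rot":[[0,0,0],[0,0,0],[0,0,0],[0,0,0],[0,0,0]],"fingers":[0.55,0.55,0.55,0.55,0.55]}' 35
python3 -m crank '{"linear":[[-0.03,0.2,0],[-0.07,0.32,0],[-0.07,0.32,0],[-0.07,0.32,0],[-0.07,0.32,0]],"delta_rot":[[0,0,0],[0,0,0],[0,0,0],[0,0,0],[0,0,0]],"fingers":[0.55,0.55,0.55,0.55,0.55]}' 35
python3 -m crank '{"linear":[[0,0,-0.15],[0,0,-0.3],[0,0,-0.4],[0,0,-0.49],[0,0,-0.49]],"delta_rot":[[0,0,0],[0,0,0],[0,0,0],[0,0,0],[0,0,0]],"fingers":[0.55,0.55,0.55,0.55,0.55]}' 35
python3 -m crank '{"linear":[[0,0,0],[0,0,0],[0,0,0],[0,0,0],[0,0,0]],"delta_rot":[[0,0,0],[0,0,0],[0,0,0],[0,0,0],[0,0,0]],"fingers":[-0.3,-0.3,-0.3,-0.3,-0.3]}' 35
python3 -m crank '{"linear":[[0,0,0.1],[0,0,0.3],[0,0,0.5],[0,0,0.5],[0,0,0.5]],"delta_rot":[[0,0,0],[0,0,0],[0,0,0],[0,0,0],[0,0,0]],"fingers":[-0.3,-0.3,-0.3,-0.3,-0.3]}' 35
```

```text
clock: 10.65
position: [0.5559, -0.1377, 0.1512]
tool_rot: [-3.14, -0.0, 1.525]
force: [1.8, 0.5, 0.0]
grip_width: 0.0662
finger_force: 0.0
clock: 11.15
position: [0.5392, -0.0608, 0.1518]
tool_rot: [-3.141, 0.001, 1.524]
force: [-0.3, -0.6, -0.2]
grip_width: 0.0663
finger_force: 0.0
clock: 11.65
position: [0.5378, -0.0611, 0.0271]
tool_rot: [-3.137, 0.001, 1.523]
force: [-0.0, 0.3, 0.4]
grip_width: 0.0665
finger_force: 0.0
clock: 12.15
position: [0.54, -0.0603, 0.0312]
tool_rot: [3.14, 0.0, 1.525]
force: [-2.7, -2.5, 6.9]
grip_width: 0.0348
finger_force: 34.2
clock: 12.65
position: [0.54, -0.0595, 0.1566]
tool_rot: [3.138, -0.001, 1.526]
force: [-0.6, 0.4, 0.2]
grip_width: 0.0346
finger_force: 35.2
```

```bash
python3 -m crank '{"linear":[[0,-0.2,0],[0,-0.4,0],[0,-0.6,0],[0.03,-0.8,0],[0.06,-1,0]],"delta_rot":[[0,0,0],[0,0,0],[0,0,0],[0,0,0],[0,0,0]],"fingers":[-0.3,-0.3,-0.3,-0.3,-0.3]}' 35
python3 -m crank '{"linear":[[0,-0.1,0],[0,-0.1,-0.2],[0,-0.1,-0.35],[0,-0.1,-0.48],[0,-0.1,-0.48]],"delta_rot":[[0,0,0],[0,0,0],[0,0,0],[0,0,0],[0,0,0]],"fingers":[-0.3,-0.3,-0.3,-0.3,-0.3]}' 35
python3 -m crank '{"linear":[[0,0,0],[0,0,0],[0,0,0],[0,0,0],[0,0,0]],"delta_rot":[[0,0,0],[0,0,0],[0,0,0],[0,0,0],[0,0,0]],"fingers":[-0.1,0,0.2,0.3,0.3]}' 35
python3 -m crank '{"linear":[[0,0,0.1],[0,0,0.3],[0,0,0.48],[0,0,0.48],[0,0,0.48]],"delta_rot":[[0,0,0],[0,0,0],[0,0,0],[0,0,0],[0,0,0]],"fingers":[0.3,0.3,0.3,0.3,0.3]}' 35
python3 -c "
from h import *
d=snap('wrist','w5');d=snap('top','t5')"
```

```text
clock: 13.15
position: [0.5535, -0.3104, 0.1539]
tool_rot: [-3.14, -0.001, 1.525]
force: [1.3, 0.6, 0.1]
grip_width: 0.0345
finger_force: 35.2
clock: 13.65
position: [0.552, -0.3325, 0.0303]
tool_rot: [-3.136, -0.003, 1.525]
force: [-0.8, -0.1, -0.4]
grip_width: 0.0342
finger_force: 40.8
clock: 14.15
position: [0.5544, -0.3336, 0.0353]
tool_rot: [3.141, 0.0, 1.526]
force: [0.1, -0.4, 0.9]
grip_width: 0.0556
finger_force: 0.0
clock: 14.65
position: [0.5546, -0.3337, 0.156]
tool_rot: [3.139, 0.001, 1.526]
force: [0.1, 0.7, -0.8]
grip_width: 0.0555
finger_force: 0.0
```

View pics/w5.png

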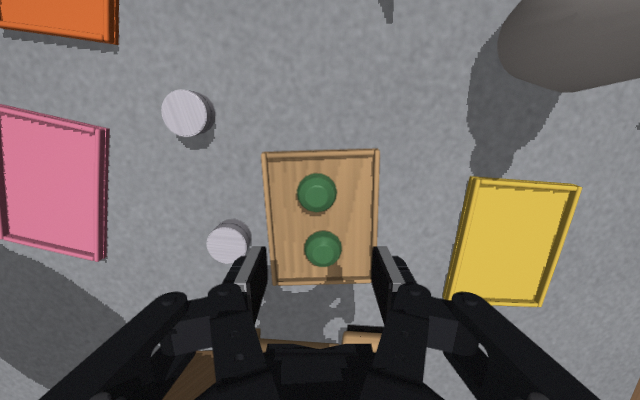

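Both pebbles lie in the bamboo tray at (316,193) and (322,248). The near tins are at (185,113) and (227,243).

```bash
cat > tins.py <<'E'
from h import *
def tins(f):
    d=load(f); hsv=cv2.cvtColor(d['image'],cv2.COLOR_RGB2HSV)
    m=cv2.inRange(hsv,(0,0,165),(180,40,255)); m=cv2.morphologyEx(m,cv2.MORPH_OPEN,np.ones((5,5)))
    n,_,s,c=cv2.connectedComponentsWithStats(m)
    for i in range(1,n):
        if s[i,4]>30: print(s[i],c[i].round(1),onz(d,*c[i],.026).round(4))
import sys
for f in sys.argv[1:]: print(f); tins(f)
E
python3 - <<'E'
from h import *
d=load('w5')
for u,v in [(185,112),(227,244)]: print('tin',onz(d,u,v,.026).round(4), d['image'][v,u])
E
python3 tins.py w5 t5
```

```text
tin [ 0.4444 -0.253   0.026 ] [188 183 193]
tin [ 0.4634 -0.3763  0.026 ] [185 183 191]
w5
[ 161   90   45   46 1618] [183.1 112.3] [ 0.4427 -0.2531  0.026 ]
[ 207  228   38   35 1062] [225.3 244.7] [ 0.4617 -0.377   0.026 ]
t5
[  0  88  20  51 790] [  7.9 111.6] [0.7922 1.0077 0.026 ]
[276 176  62   9 356] [306.7 180.1] [0.5807 0.0314 0.026 ]
[207 179  11  10  97] [212.1 183.5] [0.5648 0.3141 0.026 ]
[275 183  13  18 213] [280.9 191.7] [0.5438 0.1068 0.026 ]
[274 184  50  27 600] [298.5 199.3] [0.5221 0.0538 0.026 ]
[309 185  18  19 322] [317.7 194.2] [ 0.5385 -0.0023  0.026 ]
[330 186   7   8  51] [332.8 189.5] [ 0.5537 -0.0469  0.026 ]
[220 222  11  12 111] [225.  227.5] [0.4339 0.2662 0.026 ]
```

Tin D has been knocked to (0.463,-0.377), near the tray. I'll take tin C first.

```bash
python3 -m crank '{"linear":[[-0.15,0.1,0],[-0.3,0.2,0],[-0.444,0.32,0],[-0.444,0.32,-0.1],[-0.444,0.32,-0.2]],"delta_rot":[[0,0,0],[0,0,0],[0,0,0],[0,0,0],[0,0,0]],"fingers":[0.55,0.55,0.55,0.55,0.55]}' 35
python3 -m crank '{"linear":[[0,0,-0.1],[0,0,-0.2],[0,0,-0.28],[0,0,-0.33],[0,0,-0.33]],"delta_rot":[[0,0,0],[0,0,0],[0,0,0],[0,0,0],[0,0,0]],"fingers":[0.55,0.55,0.55,0.55,0.55]}' 35
python3 -m crank '{"linear":[[0,0,0],[0,0,0],[0,0,0],[0,0,0],[0,0,0]],"delta_rot":[[0,0,0],[0,0,0],[0,0,0],[0,0,0],[0,0,0]],"fingers":[-0.3,-0.3,-0.3,-0.3,-0.3]}' 35
python3 -m crank '{"linear":[[0,0,0.1],[0,0,0.3],[0,0,0.5],[0,0,0.5],[0,0,0.5]],"delta_rot":[[0,0,0],[0,0,0],[0,0,0],[0,0,0],[0,0,0]],"fingers":[-0.3,-0.3,-0.3,-0.3,-0.3]}' 35
```

```text
clock: 15.25
position: [0.4426, -0.2527, 0.1041]
tool_rot: [3.141, -0.0, 1.526]
force: [1.2, 0.1, -1.2]
grip_width: 0.0665
finger_force: 0.0
clock: 15.75
position: [0.442, -0.2532, 0.0205]
tool_rot: [-3.139, -0.001, 1.525]
force: [-0.0, -0.1, 0.3]
grip_width: 0.0659
finger_force: 0.0
clock: 16.25
position: [0.4435, -0.2538, 0.0232]
tool_rot: [3.14, 0.0, 1.525]
force: [-2.6, 0.0, 8.6]
grip_width: 0.0368
finger_force: 34.9
clock: 16.75
position: [0.4439, -0.2535, 0.1486]
tool_rot: [3.139, 0.001, 1.526]
force: [-1.1, 0.1, -1.1]
grip_width: 0.0365
finger_force: 35.4
```

```bash
python3 -m crank '{"linear":[[0.08,0.17,0],[0.16,0.34,0],[0.24,0.51,0],[0.32,0.68,0],[0.38,0.78,0]],"delta_rot":[[0,0,0],[0,0,0],[0,0,0],[0,0,0],[0,0,0]],"fingers":[-0.3,-0.3,-0.3,-0.3,-0.3]}' 35
python3 -m crank '{"linear":[[0,0,0],[0,0,-0.15],[0,0,-0.3],[0,0,-0.42],[0,0,-0.475]],"delta_rot":[[0,0,0],[0,0,0],[0,0,0],[0,0,0],[0,0,0]],"fingers":[-0.3,-0.3,-0.3,-0.3,-0.3]}' 35
python3 -m crank '{"linear":[[0,0,0],[0,0,0],[0,0,0],[0,0,0],[0,0,0]],"delta_rot":[[0,0,0],[0,0,0],[0,0,0],[0,0,0],[0,0,0]],"fingers":[-0.3,-0.1,0.1,0.4,0.5]}' 35
python3 -m crank '{"linear":[[0,0,0.1],[0,0,0.3],[0,0,0.48],[0,0,0.48],[0,0,0.48]],"delta_rot":[[0,0,0],[0,0,0],[0,0,0],[0,0,0],[0,0,0]],"fingers":[0.55,0.55,0.55,0.55,0.55]}' 35
```

```text
clock: 17.25
position: [0.5385, -0.0548, 0.146]
tool_rot: [-3.14, -0.001, 1.529]
force: [0.5, -1.6, -1.0]
grip_width: 0.0362
finger_force: 35.4
clock: 17.75
position: [0.536, -0.0593, 0.0256]
tool_rot: [-3.137, 0.0, 1.525]
force: [-14.2, 1.1, 56.0]
grip_width: 0.0365
finger_force: 51.6
clock: 18.25
position: [0.5383, -0.0587, 0.0287]
tool_rot: [3.141, -0.0, 1.525]
force: [0.0, 0.2, 1.0]
grip_width: 0.0637
finger_force: 0.0
clock: 18.75
position: [0.5386, -0.0583, 0.1494]
tool_rot: [3.139, -0.001, 1.526]
force: [-0.6, 0.4, -0.8]
grip_width: 0.0663
finger_force: 0.0
```

```bash
python3 -m crank '{"linear":[[0,-0.2,0.1],[0,-0.4,0.2],[0,-0.6,0.2],[-0.1,-0.8,0.2],[-0.2,-1,0.2]],"delta_rot":[[0,0,-0.2],[0,0,-0.4],[0,0,-0.6],[0,0,-0.8],[0,0,-1]],"fingers":[0.55,0.55,0.55,0.55,0.55]}' 35
python3 -m crank '{"linear":[[-0.1,-0.27,0],[-0.1,-0.27,0],[-0.1,-0.27,0],[-0.1,-0.27,0],[-0.1,-0.27,0]],"delta_rot":[[0,0,-0.2],[0,0,-0.4],[0,0,-0.6],[0,0,-0.8],[0,0,-1]],"fingers":[0.55,0.55,0.55,0.55,0.55]}' 35
python3 -m crank '{"linear":[[0,0,0],[0,0,0],[0,0,0],[0,0,0],[0,0,0]],"delta_rot":[[0,0,-0.25],[0,0,-0.5],[0,0,-0.75],[0,0,-1],[0,0,-1]],"fingers":[0.55,0.55,0.55,0.55,0.55]}' 35
python3 -c "
from h import *
print(observe()['qpos'],observe()['position'],observe()['tool_rot']);d=snap('wrist','w6');d=snap('top','t6')"; python3 tins.py w6 t6
```

```text
clock: 19.25
position: [0.4965, -0.2908, 0.1973]
tool_rot: [-3.14, 0.001, 0.998]
force: [1.3, -0.2, -0.2]
grip_width: 0.0662
finger_force: 0.0
clock: 19.75
position: [0.4718, -0.3567, 0.197]
tool_rot: [-3.14, 0.001, 0.473]
force: [-0.5, -0.6, -0.1]
grip_width: 0.0662
finger_force: 0.0
clock: 20.25
position: [0.4721, -0.3564, 0.1969]
tool_rot: [-3.141, 0.002, -0.048]
force: [-0.3, 0.2, 0.1]
grip_width: 0.0663
finger_force: 0.0
[-0.01127716  0.70447581  0.87385153  1.76950654 -0.63898094  0.98024864
 -0.49796267] [ 0.47205833 -0.35636837  0.19694913] [-3.14141124e+00  2.49146238e-03 -4.77643259e-02]
w6
[   0   87   59   97 4103] [ 22.6 139.9] [ 0.5387 -0.0504  0.026 ]
[ 320  178   37   35 1026] [338.2 195. ] [ 0.4623 -0.3775  0.026 ]
t6
[  0  88  20  52 806] [  8.  111.8] [0.7916 1.0074 0.026 ]
[388 100  14  13 157] [394.5 105.9] [ 0.8224 -0.234   0.026 ]
[207 178  11  11 107] [212.1 183.2] [0.5659 0.3143 0.026 ]
[338 180  10   6  59] [342.6 182.5] [ 0.5755 -0.0755  0.026 ]
```

View pics/w6.png

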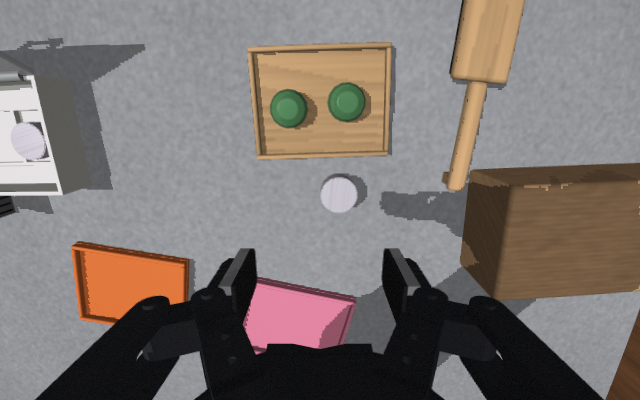

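Tin D is at (338,195), just short of the tray with room on both sides along y.

```bash
python3 -m crank '{"linear":[[-0.038,-0.084,-0.15],[-0.038,-0.084,-0.3],[-0.038,-0.084,-0.45],[-0.038,-0.084,-0.6],[-0.038,-0.084,-0.69]],"delta_rot":[[0,0,0],[0,0,0],[0,0,0],[0,0,0],[0,0,0]],"fingers":[0.55,0.55,0.55,0.55,0.55]}' 35
python3 -m crank '{"linear":[[0,0,0],[0,0,0],[0,0,0],[0,0,0],[0,0,0]],"delta_rot":[[0,0,0],[0,0,0],[0,0,0],[0,0,0],[0,0,0]],"fingers":[0.4,-0.3,-0.3,-0.3,-0.3]}' 35
python3 -m crank '{"linear":[[0,0,0.1],[0,0,0.3],[0,0,0.5],[0,0,0.6],[0,0,0.6]],"delta_rot":[[0,0,0],[0,0,0],[0,0,0],[0,0,0],[0,0,0.1]],"fingers":[-0.3,-0.3,-0.3,-0.3,-0.3]}' 35
```

```text
clock: 20.85
position: [0.462, -0.3769, 0.023]
tool_rot: [-3.14, 0.002, -0.042]
force: [0.2, -0.1, 0.5]
grip_width: 0.0663
finger_force: 0.0
clock: 21.35
position: [0.4636, -0.3782, 0.0273]
tool_rot: [3.141, -0.002, -0.045]
force: [-1.0, 0.8, 9.7]
grip_width: 0.0363
finger_force: 35.7
clock: 21.85
position: [0.4641, -0.3787, 0.1802]
tool_rot: [3.139, -0.005, 0.008]
force: [0.3, 0.0, -1.8]
grip_width: 0.0364
finger_force: 35.4
```

```bash
python3 -m crank '{"linear":[[0.06,0.2,0],[0.12,0.4,0],[0.18,0.6,0],[0.24,0.8,0],[0.3,1,0]],"delta_rot":[[0,0,0.2],[0,0,0.4],[0,0,0.6],[0,0,0.8],[0,0,1]],"fingers":[-0.3,-0.3,-0.3,-0.3,-0.3]}' 35
python3 -m crank '{"linear":[[0,0.1,0],[0,0.2,0],[0,0.3,0],[0,0.4,0],[0.01,0.515,0]],"delta_rot":[[0,0,0.2],[0,0,0.4],[0,0,0.6],[0,0,0.8],[0,0,1]],"fingers":[-0.3,-0.3,-0.3,-0.3,-0.3]}' 35
python3 -m crank '{"linear":[[0,0,0],[0,0,0],[0,0,0],[0,0,0],[0,0,0]],"delta_rot":[[0,0,0.2],[0,0,0.4],[0,0,0.6],[0,0,0.9],[0,0,0.9]],"fingers":[-0.3,-0.3,-0.3,-0.3,-0.3]}' 35
python3 -c "
from h import *
print(observe()['qpos'],observe()['position'],observe()['tool_rot']);d=snap('wrist','w7')"
```

```text
clock: 22.35
position: [0.5352, -0.1361, 0.1768]
tool_rot: [3.141, -0.001, 0.535]
force: [0.9, 0.2, -0.7]
grip_width: 0.0368
finger_force: 35.5
clock: 22.85
position: [0.5372, -0.0088, 0.1768]
tool_rot: [3.141, -0.001, 1.058]
force: [0.4, 0.1, -1.1]
grip_width: 0.0365
finger_force: 35.5
clock: 23.35
position: [0.5374, -0.0096, 0.1767]
tool_rot: [3.14, -0.001, 1.529]
force: [0.2, -1.2, -1.0]
grip_width: 0.0368
finger_force: 35.5
[-0.44237277  0.52530053  0.48383863  1.9191349  -0.34004024  0.77657707
  0.18911758] [ 0.5374346  -0.00959562  0.17669977] [ 3.14039704e+00 -5.56381884e-04  1.52867131e+00]
```

View pics/w7.png

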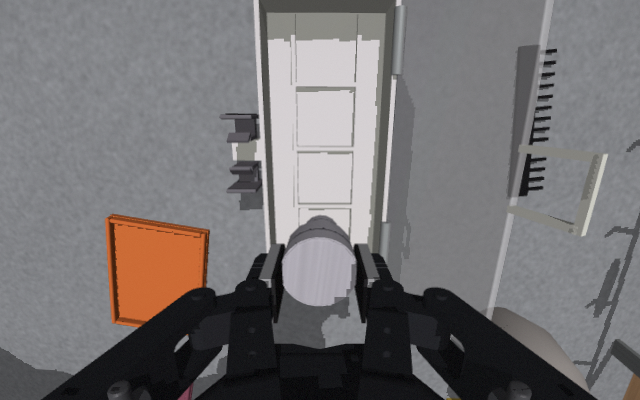

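The tin is held upright at (318,262), with the empty bays visible above it.

```bash
python3 -m crank '{"linear":[[0.017,0.042,-0.15],[0.017,0.042,-0.3],[0.017,0.042,-0.45],[0.017,0.042,-0.52],[0.017,0.042,-0.54]],"delta_rot":[[0,0,0],[0,0,0],[0,0,0],[0,0,0],[0,0,0]],"fingers":[-0.3,-0.3,-0.3,-0.3,-0.3]}' 35
python3 -m crank '{"linear":[[0,0,-0.02],[0,0,-0.04],[0,0,-0.04],[0,0,-0.04],[0,0,-0.04]],"delta_rot":[[0,0,0],[0,0,0],[0,0,0],[0,0,0],[0,0,0]],"fingers":[-0.3,-0.3,-0.1,0.2,0.5]}' 35
python3 -m crank '{"linear":[[0,0,0.1],[0,0,0.3],[0,0,0.48],[0,0,0.48],[0,0,0.48]],"delta_rot":[[0,0,0],[0,0,0],[0,0,0],[0,0,0],[0,0,0]],"fingers":[0.55,0.55,0.55,0.55,0.55]}' 35
```

```text
clock: 23.9
position: [0.5406, 0.0007, 0.0393]
tool_rot: [-3.139, 0.001, 1.521]
force: [0.3, 0.7, -1.5]
grip_width: 0.0365
finger_force: 35.5
clock: 24.4
position: [0.5419, 0.0011, 0.0315]
tool_rot: [3.141, -0.0, 1.525]
force: [0.2, 0.7, 0.3]
grip_width: 0.0633
finger_force: 0.0
clock: 24.9
position: [0.542, 0.0014, 0.152]
tool_rot: [3.139, -0.001, 1.526]
force: [-0.2, -0.0, -0.6]
grip_width: 0.066
finger_force: 0.0
```

```bash
python3 -m crank '{"linear":[[-0.08,0.2,0.1],[-0.16,0.4,0.2],[-0.24,0.6,0.2],[-0.32,0.8,0.2],[-0.44,1,0.2]],"delta_rot":[[0,0,0],[0,0,0],[0,0,0],[0,0,0],[0,0,0]],"fingers":[0.55,0.55,0.55,0.55,0.55]}' 35
python3 -m crank '{"linear":[[0,0.05,0],[0,0.05,0],[0,0.05,0]],"delta_rot":[[0,0,0],[0,0,0],[0,0,0]],"fingers":[0.55,0.55,0.55]}' 35
python3 -c "
from h import *
d=snap('wrist','w8');print(observe()['qpos'],observe()['position'],observe()['tool_rot'])"; python3 tins.py w8
```

```text
clock: 25.4
position: [0.4461, 0.2236, 0.2]
tool_rot: [-3.141, 0.0, 1.525]
force: [0.8, 1.7, -0.2]
grip_width: 0.0661
finger_force: 0.0
clock: 25.7
position: [0.4473, 0.2334, 0.1999]
tool_rot: [-3.141, 0.001, 1.525]
force: [0.4, -0.8, -0.2]
grip_width: 0.0662
finger_force: 0.0
[-0.99514335  0.44647643  0.52878306  1.98147001 -0.30953606  0.79354716
 -0.3363045 ] [0.4474751  0.23287808 0.20009929] [-3.14111060e+00  1.12831699e-03  1.52374894e+00]
w8
[ 416   81   38   41 1222] [434.6 101.1] [0.564  0.3137 0.026 ]
[ 286  138   36   37 1069] [303.4 156. ] [0.4321 0.2655 0.026 ]
[ 360  255   19   88 1209] [369.  299.8] [0.5004 0.0889 0.026 ]
[419 260   9  11  87] [423.3 264.7] [0.5633 0.1337 0.026 ]
[428 260  17  28 376] [435.9 272.6] [0.579  0.1222 0.026 ]
[377 290  18  35 413] [384.1 310.8] [0.5191 0.072  0.026 ]
[375 328  18  24 247] [381.5 336.6] [0.5168 0.0325 0.026 ]
```

```bash
python3 -m crank '{"linear":[[-0.06,0.13,-0.1],[-0.06,0.13,-0.3],[-0.06,0.13,-0.45],[-0.06,0.13,-0.6],[-0.06,0.13,-0.69]],"delta_rot":[[0,0,0],[0,0,0],[0,0,0],[0,0,0],[0,0,0]],"fingers":[0.55,0.55,0.55,0.55,0.55]}' 35
python3 -m crank '{"linear":[[0,0,0],[0,0,0],[0,0,0],[0,0,0],[0,0,0]],"delta_rot":[[0,0,0],[0,0,0],[0,0,0],[0,0,0],[0,0,0]],"fingers":[0.4,-0.3,-0.3,-0.3,-0.3]}' 35
python3 -m crank '{"linear":[[0,0,0.1],[0,0,0.3],[0,0,0.5],[0,0,0.5],[0,0,0.5]],"delta_rot":[[0,0,0],[0,0,0],[0,0,0],[0,0,0],[0,0,0]],"fingers":[-0.3,-0.3,-0.3,-0.3,-0.3]}' 35
```

```text
clock: 26.25
position: [0.432, 0.2645, 0.0255]
tool_rot: [-3.14, 0.002, 1.523]
force: [1.2, 0.5, 0.6]
grip_width: 0.066
finger_force: 0.0
clock: 26.75
position: [0.433, 0.267, 0.0294]
tool_rot: [3.14, -0.001, 1.525]
force: [-0.5, -2.3, 11.1]
grip_width: 0.0367
finger_force: 35.9
clock: 27.25
position: [0.4324, 0.2676, 0.1546]
tool_rot: [3.14, -0.003, 1.526]
force: [-0.7, 0.6, -1.0]
grip_width: 0.0365
finger_force: 35.5
```

```bash
python3 -m crank '{"linear":[[0.09,-0.16,0],[0.18,-0.32,0],[0.27,-0.48,0],[0.36,-0.64,0],[0.446,-0.82,0]],"delta_rot":[[0,0,0],[0,0,0],[0,0,0],[0,0,0],[0,0,0]],"fingers":[-0.3,-0.3,-0.3,-0.3,-0.3]}' 35
python3 -m crank '{"linear":[[0,0,0],[0,0,-0.15],[0,0,-0.3],[0,0,-0.4],[0,0,-0.43]],"delta_rot":[[0,0,0],[0,0,0],[0,0,0],[0,0,0],[0,0,0]],"fingers":[-0.3,-0.3,-0.3,-0.3,-0.3]}' 35
```

```text
clock: 27.75
position: [0.5439, 0.0606, 0.1521]
tool_rot: [-3.14, -0.0, 1.526]
force: [1.1, 0.7, -0.7]
grip_width: 0.0362
finger_force: 35.5
clock: 28.25
position: [0.5418, 0.0614, 0.0425]
tool_rot: [-3.137, 0.001, 1.525]
force: [0.2, 0.3, -0.3]
grip_width: 0.036
finger_force: 35.5
```

```bash
python3 -m crank '{"linear":[[0,0,-0.025],[0,0,-0.05],[0,0,-0.05],[0,0,-0.05],[0,0,-0.05]],"delta_rot":[[0,0,0],[0,0,0],[0,0,0],[0,0,0],[0,0,0]],"fingers":[-0.3,-0.3,-0.1,0.2,0.5]}' 35
python3 -m crank '{"linear":[[0,0,0.1],[0,0,0.3],[0,0,0.48],[0,0,0.6],[0,0,0.6]],"delta_rot":[[0,0,0],[0,0,0],[0,0,0],[0,0,0],[0,0,0]],"fingers":[0.55,0.55,0.55,0.55,0.55]}' 35
python3 -m crank '{"linear":[[0.02,0.2,0],[0.04,0.4,0],[0.06,0.6,0],[0.07,0.8,0],[0.075,0.9,0]],"delta_rot":[[0,0,0],[0,0,0],[0,0,0],[0,0,0],[0,0,0]],"fingers":[0.55,0.55,0.55,0.55,0.55]}' 35
python3 -c "
from h import *
d=snap('wrist','w9');print(observe()['qpos'],observe()['position'],observe()['tool_rot'])"; python3 tins.py w9
```

```text
clock: 28.75
position: [0.5441, 0.0619, 0.0338]
tool_rot: [3.141, -0.0, 1.526]
force: [0.1, -0.2, -0.5]
grip_width: 0.0637
finger_force: 0.0
clock: 29.25
position: [0.5454, 0.0621, 0.1874]
tool_rot: [3.136, -0.002, 1.525]
force: [-0.0, -0.1, -0.4]
grip_width: 0.0663
finger_force: 0.0
clock: 29.75
position: [0.5614, 0.2918, 0.1825]
tool_rot: [-3.141, -0.001, 1.53]
force: [-0.4, 0.5, -0.9]
grip_width: 0.0658
finger_force: 0.0
[-0.89278868  0.66320059  0.49227306  1.65572721 -0.37813157  0.91823919
 -0.29484041] [0.56106102 0.29475885 0.182225  ] [-3.14061575e+00 -2.28641951e-03  1.53228572e+00]
w9
[ 302  150   40   38 1200] [321.3 168.6] [0.5639 0.3137 0.026 ]
[321 318  34  29 764] [337.9 330.9] [0.5759 0.1191 0.026 ]
```

View pics/w9.png

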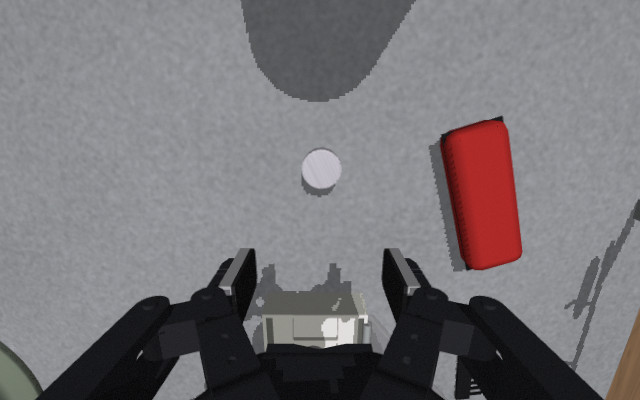

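Tin A is at (321,169), and the red case is well clear.

```bash
python3 -m crank '{"linear":[[0.004,0.107,-0.1],[0.004,0.107,-0.2],[0.004,0.107,-0.3],[0.004,0.107,-0.3],[0.004,0.107,-0.3]],"delta_rot":[[0,0,0],[0,0,0],[0,0,0],[0,0,0],[0,0,0]],"fingers":[0.55,0.55,0.55,0.55,0.55]}' 35
```

```text
clock: 30.3
position: [0.5636, 0.313, 0.1085]
tool_rot: [-3.141, 0.0, 1.525]
force: [-0.2, 0.6, 0.1]
grip_width: 0.0661
finger_force: 0.0
```

```bash
python3 -m crank '{"linear":[[0,0,-0.1],[0,0,-0.2],[0,0,-0.29],[0,0,-0.33],[0,0,-0.33]],"delta_rot":[[0,0,0],[0,0,0],[0,0,0],[0,0,0],[0,0,0]],"fingers":[0.55,0.55,0.55,0.55,0.55]}' 35
python3 -m crank '{"linear":[[0,0,0],[0,0,0],[0,0,0],[0,0,0],[0,0,0]],"delta_rot":[[0,0,0],[0,0,0],[0,0,0],[0,0,0],[0,0,0]],"fingers":[0.4,-0.3,-0.3,-0.3,-0.3]}' 35
python3 -m crank '{"linear":[[0,0,0.1],[0,0,0.3],[0,0,0.5],[0,0,0.5],[0,0,0.5]],"delta_rot":[[0,0,0],[0,0,0],[0,0,0],[0,0,0],[0,0,0]],"fingers":[-0.3,-0.3,-0.3,-0.3,-0.3]}' 35
```

```text
clock: 30.8
position: [0.5636, 0.3134, 0.0257]
tool_rot: [-3.141, 0.0, 1.525]
force: [-0.2, -0.0, 0.1]
grip_width: 0.0662
finger_force: 0.0
clock: 31.3
position: [0.564, 0.3139, 0.027]
tool_rot: [3.14, -0.001, 1.525]
force: [-2.8, -1.0, 11.3]
grip_width: 0.0367
finger_force: 33.9
clock: 31.8
position: [0.5638, 0.3141, 0.1524]
tool_rot: [3.14, -0.002, 1.526]
force: [-0.0, 0.3, -1.4]
grip_width: 0.0364
finger_force: 35.6
```

```bash
python3 -m crank '{"linear":[[-0.01,-0.17,0],[-0.03,-0.34,0],[-0.05,-0.51,0],[-0.067,-0.68,0],[-0.067,-0.772,0]],"delta_rot":[[0,0,0],[0,0,0],[0,0,0],[0,0,0],[0,0,0]],"fingers":[-0.3,-0.3,-0.3,-0.3,-0.3]}' 35
python3 -m crank '{"linear":[[0,0,0],[0,0,-0.15],[0,0,-0.3],[0,0,-0.4],[0,0,-0.43]],"delta_rot":[[0,0,0],[0,0,0],[0,0,0],[0,0,0],[0,0,0]],"fingers":[-0.3,-0.3,-0.3,-0.3,-0.3]}' 35
python3 -m crank '{"linear":[[0,0,-0.025],[0,0,-0.05],[0,0,-0.05],[0,0,-0.05],[0,0,-0.05]],"delta_rot":[[0,0,0],[0,0,0],[0,0,0],[0,0,0],[0,0,0]],"fingers":[-0.3,-0.3,-0.1,0.2,0.5]}' 35
python3 -m crank '{"linear":[[0,0,0.1],[0,0,0.3],[0,0,0.48],[0,0,0.68],[0,0,0.88]],"delta_rot":[[0,0,0],[0,0,0],[0,0,0],[0,0,0],[0,0,0]],"fingers":[0.55,0.55,0.55,0.55,0.55]}' 35
python3 -m crank '{"linear":[[-0.2,-0.2,0],[-0.4,-0.4,0],[-0.52,-0.5,0],[-0.52,-0.5,0],[-0.52,-0.5,0]],"delta_rot":[[0,0,-0.1],[0,0,-0.3],[0,0,-0.5],[0,0,-0.75],[0,0,-1]],"fingers":[0.55,0.55,0.55,0.55,0.55]}' 35
python3 -m crank '{"linear":[[0,0,0],[0,0,0],[0,0,0],[0,0,0],[0,0,0]],"delta_rot":[[0,0,-0.25],[0,0,-0.5],[0,0,-0.75],[0,0,-1],[0,0,-1]],"fingers":[0.55,0.55,0.55,0.55,0.55]}' 35
python3 -c "
from h import *
d=snap('side','s10');d=snap('top','t10');d=snap('wrist','w10');print(observe()['qpos'],observe()['position'],observe()['tool_rot'])
im=cv2.imread('pics/w10.png');t=cv2.resize(cv2.imread('pics/t10.png')[140:260,220:480],(640,295))
cv2.imwrite('pics/m10.png',cv2.resize(np.vstack([im,t]),(552,600)))"
```

```text
clock: 32.3
position: [0.5455, 0.1169, 0.15]
tool_rot: [-3.14, 0.001, 1.523]
force: [-0.2, -0.0, -0.2]
grip_width: 0.0366
finger_force: 35.6
clock: 32.8
position: [0.545, 0.1209, 0.0401]
tool_rot: [-3.137, 0.001, 1.526]
force: [-0.7, -0.2, -0.2]
grip_width: 0.0365
finger_force: 35.6
clock: 33.3
position: [0.547, 0.1207, 0.0312]
tool_rot: [3.141, -0.0, 1.525]
force: [0.3, 0.3, 0.4]
grip_width: 0.0635
finger_force: 0.0
clock: 33.8
position: [0.5463, 0.1203, 0.2531]
tool_rot: [3.141, -0.0, 1.525]
force: [0.8, 0.7, -0.3]
grip_width: 0.0664
finger_force: 0.0
clock: 34.3
position: [0.414, -0.0067, 0.2511]
tool_rot: [-3.14, -0.002, 0.993]
force: [0.6, 0.9, -0.5]
grip_width: 0.0663
finger_force: 0.0
clock: 34.8
position: [0.4167, -0.0043, 0.2508]
tool_rot: [-3.141, -0.0, 0.476]
force: [0.8, -0.1, 0.3]
grip_width: 0.0659
finger_force: 0.0
[-0.87980592  0.27113573  0.90872877  2.14070299 -0.2850634   0.85185669
 -0.88724871] [ 0.41669526 -0.00433802  0.25070475] [-3.14136522e+00 -3.93125488e-04  4.82148482e-01]
```

View pics/m10.png

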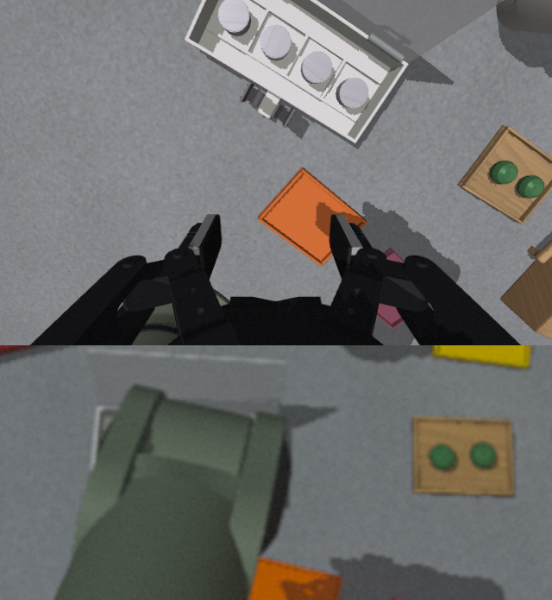

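All four tins lie flat, one per bay, and both pebbles are in the bamboo tray. Next I'll go behind the open cover, off-centre so the fingers miss the slotted tongue.

```bash
python3 -m crank '{"linear":[[0,0,0.2],[0.1,0.1,0.36],[0.2,0.2,0.36],[0.3,0.3,0.36],[0.4,0.366,0.36]],"delta_rot":[[0,0,-0.2],[0,0,-0.4],[0,0,-0.6],[0,0,-0.8],[0,0,-1]],"fingers":[-1,-1,-1,-1,-1]}' 30
python3 -m crank '{"linear":[[0.2,0,0],[0.4,0,0],[0.6,0,0],[0.8,0,0],[0.8,0,0]],"delta_rot":[[0,0,0],[0,0,0],[0,0,0],[0,0,0],[0,0,0]],"fingers":[-1,-1,-1,-1,-1]}' 30
python3 -c "
from h import *
print(observe()['qpos'],observe()['position'],observe()['tool_rot'])"
```

```text
clock: 35.45
position: [0.5177, 0.0892, 0.3405]
tool_rot: [-3.14, -0.0, -0.044]
force: [0.0, -0.4, 0.8]
grip_width: -0.0001
finger_force: 0.0
clock: 35.95
position: [0.7208, 0.0862, 0.3378]
tool_rot: [3.139, 0.001, -0.042]
force: [-0.7, -0.8, -1.4]
grip_width: -0.0
finger_force: 0.0
[-0.61412545  0.77827372  0.86698199  1.19803574 -0.57091865  1.40677875
 -1.42434354] [0.7208195  0.08615498 0.33783032] [ 3.13916972e+00  8.57465629e-04 -4.24338980e-02]
```

```bash
python3 -m crank '{"linear":[[0,0,-0.2],[0,0,-0.4],[0,0,-0.6],[0,0,-0.76],[0,0,-0.76]],"delta_rot":[[0,0,0],[0,0,0],[0,0,0],[0,0,0],[0,0,0]],"fingers":[-1,-1,-1,-1,-1]}' 30
python3 -m crank '{"linear":[[-0.06,0,0],[-0.12,0,0],[-0.18,0,0],[-0.24,0,0],[-0.24,0,0]],"delta_rot":[[0,0,0],[0,0,0],[0,0,0],[0,0,0],[0,0,0]],"fingers":[-1,-1,-1,-1,-1]}' 30
python3 -c "
from h import *
d=snap('side','s11')
cv2.imwrite('pics/s11c.png',cv2.resize(cv2.imread('pics/s11.png')[110:270,230:430],None,fx=3,fy=3))"
```

```text
clock: 36.45
position: [0.714, 0.0872, 0.1454]
tool_rot: [3.141, 0.008, -0.044]
force: [-0.4, 0.0, -0.3]
grip_width: -0.0001
finger_force: 0.0
clock: 36.95
position: [0.6565, 0.0872, 0.1533]
tool_rot: [-3.14, -0.002, -0.044]
force: [0.3, -1.1, 0.4]
grip_width: -0.0003
finger_force: 0.2
```

View pics/s11c.png

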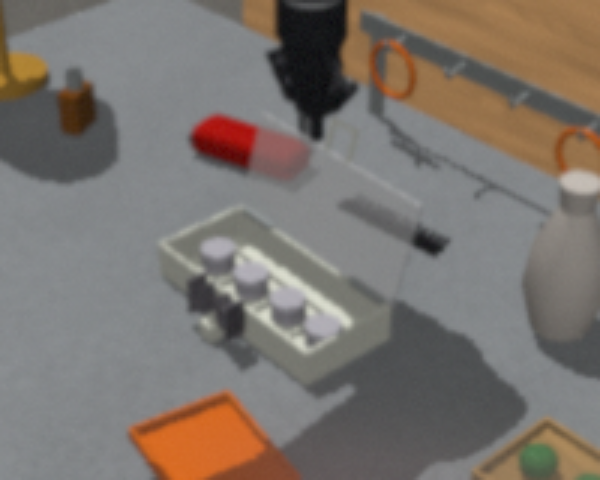

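The shut fingers stand just behind the cover's top edge at about (315,125), clear of the tongue.

```bash
python3 -m crank '{"linear":[[-0.08,0,0.014],[-0.154,0,0.028],[-0.205,0,0.026],[-0.258,0,0.02],[-0.258,0,0.02]],"delta_rot":[[0,0,0],[0,0,0],[0,0,0],[0,0,0],[0,0,0]],"fingers":[-1,-1,-1,-1,-1]}' 30
python3 -m crank '{"linear":[[-0.05,0,-0.012],[-0.1,0,-0.032],[-0.142,0,-0.06],[-0.184,0,-0.092],[-0.184,0,-0.092]],"delta_rot":[[0,0,0],[0,0,0],[0,0,0],[0,0,0],[0,0,0]],"fingers":[-1,-1,-1,-1,-1]}' 30
python3 -c "
from h import *
d=snap('side','s12')
cv2.imwrite('pics/s12c.png',cv2.resize(cv2.imread('pics/s12.png')[110:270,230:430],None,fx=3,fy=3))"
```

```text
clock: 37.5
position: [0.5924, 0.0872, 0.1567]
tool_rot: [-3.141, -0.001, -0.045]
force: [1.1, -0.1, 0.9]
grip_width: -0.0002
finger_force: 0.3
clock: 38.0
position: [0.5465, 0.0872, 0.1326]
tool_rot: [-3.141, 0.0, -0.045]
force: [0.3, 0.4, 1.3]
grip_width: 0.0001
finger_force: 0.4
```

View pics/s12c.png

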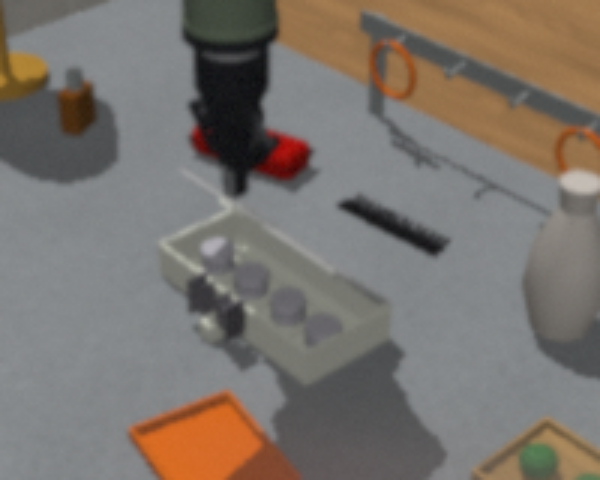

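The cover is folded to about 45° (edge-on near (200,185)) and is following the finger.

```bash
python3 -m crank '{"linear":[[-0.04,0,-0.04],[-0.072,0,-0.08],[-0.1,0,-0.126],[-0.116,0,-0.172],[-0.125,0,-0.21]],"delta_rot":[[0,0,0],[0,0,0],[0,0,0],[0,0,0],[0,0,0]],"fingers":[-1,-1,-1,-1,-1]}' 30
python3 -m crank '{"linear":[[0,-0.04,0],[0,-0.08,0],[0,-0.12,0],[0,-0.16,0],[0,-0.21,0]],"delta_rot":[[0,0,0],[0,0,0],[0,0,0],[0,0,0],[0,0,0]],"fingers":[-1,-1,-1,-1,-1]}' 30
python3 -c "
from h import *
d=snap('side','s13')
cv2.imwrite('pics/s13c.png',cv2.resize(cv2.imread('pics/s13.png')[110:270,230:430],None,fx=3,fy=3))"
```

```text
clock: 38.55
position: [0.515, 0.0872, 0.0793]
tool_rot: [-3.141, 0.0, -0.045]
force: [0.2, 1.0, 2.2]
grip_width: -0.0001
finger_force: 0.8
clock: 39.05
position: [0.5151, 0.0336, 0.0803]
tool_rot: [-3.141, -0.0, -0.045]
force: [0.6, 0.9, 0.8]
grip_width: -0.0001
finger_force: 0.6
```

View pics/s13c.png

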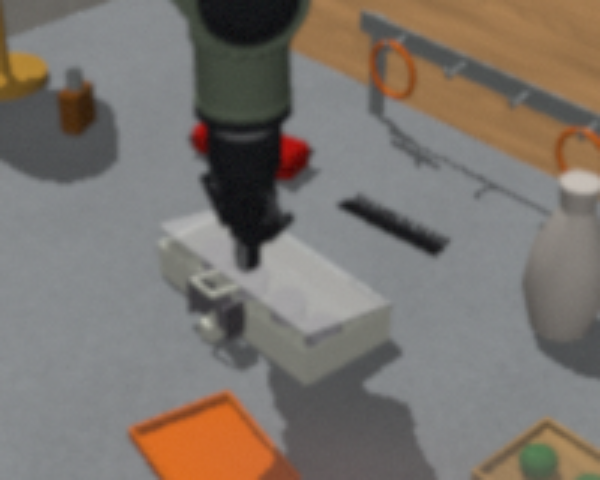

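The cover is nearly down and the tongue is over the tabs. I'll press gradually.

```bash
python3 -m crank '{"linear":[[-0.02,0,-0.01],[-0.03,0,-0.025],[-0.03,0,-0.04],[-0.03,0,-0.05],[-0.03,0,-0.05]],"delta_rot":[[0,0,0],[0,0,0],[0,0,0],[0,0,0],[0,0,0]],"fingers":[-1,-1,-1,-1,-1]}' 30
python3 -m crank '{"linear":[[0,0,-0.004],[0,0,-0.008],[0,0,-0.012],[0,0,-0.012],[0,0,-0.012]],"delta_rot":[[0,0,0],[0,0,0],[0,0,0],[0,0,0],[0,0,0]],"fingers":[-1,-1,-1,-1,-1]}' 30
```

```text
clock: 39.6
position: [0.507, 0.0351, 0.067]
tool_rot: [-3.142, 0.001, -0.045]
force: [0.3, 0.1, -0.1]
grip_width: 0.0004
finger_force: 0.0
clock: 40.1
position: [0.5074, 0.0347, 0.0646]
tool_rot: [-3.141, 0.0, -0.045]
force: [-2.6, 0.8, 3.3]
grip_width: 0.0002
finger_force: 1.8
```

```bash
python3 -m crank '{"linear":[[0,0,-0.004],[0,0,-0.008],[0,0,-0.008]],"delta_rot":[[0,0,0],[0,0,0],[0,0,0]],"fingers":[-1,-1,-1]}' 30
python3 -m crank '{"linear":[[0,0,-0.004],[0,0,-0.006],[0,0,-0.006]],"delta_rot":[[0,0,0],[0,0,0],[0,0,0]],"fingers":[-1,-1,-1]}' 30
```

```text
clock: 40.4
position: [0.5073, 0.0347, 0.0627]
tool_rot: [-3.141, 0.0, -0.045]
force: [-4.4, 3.6, 11.5]
grip_width: 0.0
finger_force: 5.7
clock: 40.7
position: [0.5073, 0.0347, 0.0614]
tool_rot: [-3.141, 0.0, -0.046]
force: [-5.2, 1.3, 16.5]
grip_width: 0.0005
finger_force: 8.4
```

```bash
python3 -m crank '{"linear":[[0,0,-0.004],[0,0,-0.008],[0,0,-0.012],[0,0,-0.012],[0,0,-0.012]],"delta_rot":[[0,0,0],[0,0,0],[0,0,0],[0,0,0],[0,0,0]],"fingers":[-1,-1,-1,-1,-1]}' 30
python3 -m crank '{"linear":[[0,0,0.04],[0,0,0.1],[0,0,0.3],[0,0,0.5],[0,0,0.55]],"delta_rot":[[0,0,0],[0,0,0],[0,0,0],[0,0,0],[0,0,0]],"fingers":[-1,-1,-1,-1,-1]}' 30
python3 -m crank '{"linear":[[-0.1,-0.2,0.1],[-0.2,-0.4,0.2],[-0.3,-0.6,0.2],[-0.3,-0.8,0.2],[-0.3,-0.8,0.2]],"delta_rot":[[0,0,0],[0,0,0],[0,0,0],[0,0,0],[0,0,0]],"fingers":[-1,-1,-1,-1,-1]}' 30
python3 -c "
from h import *
d=snap('side','s14');d=snap('top','t14')
a=cv2.resize(cv2.imread('pics/s14.png')[160:250,260:380],(600,450));b=cv2.resize(cv2.imread('pics/t14.png')[155:245,250:370],(600,450))
cv2.imwrite('pics/m14.png',cv2.resize(np.vstack([a,b]),(400,600)))"
```

```text
clock: 41.2
position: [0.5074, 0.0347, 0.0588]
tool_rot: [-3.14, -0.0, -0.046]
force: [-9.0, 3.1, 26.8]
grip_width: -0.0001
finger_force: 13.9
clock: 41.7
position: [0.5089, 0.0341, 0.1995]
tool_rot: [-3.141, -0.005, -0.046]
force: [-0.4, -0.5, 0.0]
grip_width: -0.0001
finger_force: 0.0
clock: 42.2
position: [0.4313, -0.1687, 0.2461]
tool_rot: [3.141, -0.002, -0.048]
force: [0.5, 0.5, -0.2]
grip_width: -0.0001
finger_force: 0.0
```

View pics/m14.png

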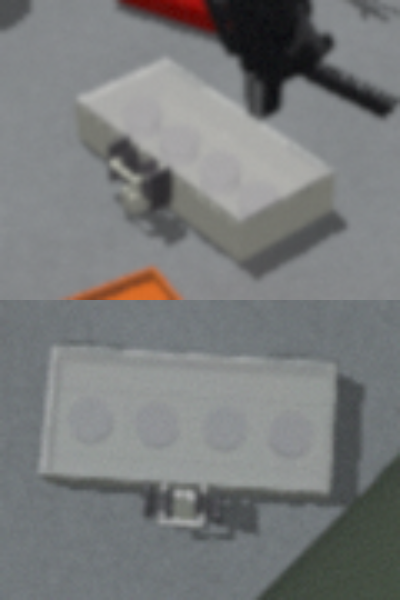

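```bash
python3 - <<'E'
from h import *
for a,b in(('top0','t14'),('side0','s14')):
    A,B=[cv2.cvtColor(load(f)['image'],cv2.COLOR_RGB2GRAY).astype(np.float32) for f in(a,b)]
    if a=='top0': sl=(slice(207,225),slice(291,322)); prof=lambda X:X[213:219,290:322].mean(0).round().astype(int)
    else: sl=(slice(192,232),slice(283,315)); prof=lambda X:X[205:215,283:315].mean(0).round().astype(int)
    print(a,np.abs(A[sl]-B[sl]).mean(),cv2.phaseCorrelate(A[sl].copy(),B[sl].copy())); print(prof(A));print(prof(B))
d=load('t14');hsv=cv2.cvtColor(d['image'],cv2.COLOR_RGB2HSV);m=cv2.inRange(hsv,(45,80,30),(90,255,255));n,_,s,c=cv2.connectedComponentsWithStats(m)
print([(c[i].round(),s[i,4]) for i in range(1,n) if s[i,4]>20])
E
```

```text
top0 12.224014 ((-0.036468348949991736, -0.10362073526675353), 1.0132109257909987)
[102  99  94  77  56  52  61  74  82  74  64  74 101 114 114 113 122 117
  94  65  62  68  61  63  70  69  65  71  73  72  68  70]
[113 113 105  85  66  60  69  83  93  85  72  84 114 131 127 128 136 132
 105  72  71  77  68  72  78  80  74  79  83  78  77  78]
side0 9.372656 ((-0.14413093532045096, -0.025618261717323065), 0.9122654287144542)
[124 125 125 123 121 119 117 117 111  99  94  98 102  99  92  87  83  82
  88  90  87  88  87  91 102 108 101  97 110 123 131 134]
[135 134 135 133 130 128 127 126 120 107 101 106 111 107 100  94  90  88
  95  98  95  95  93  98 109 116 114 115 132 148 157 161]
[]
```

The tab profiles match the start (latched state), the cover stays flush, and the arm touches nothing.

```bash
python3 -c "
from workcell import bot
print(bot.job_done())"
```

```text
the job is handed in; nothing more can be done
None
```

The job is handed in: all four tins are in their own bays, both pebbles are in the bamboo tray, and the cover is latched flush with its tabs back at rest; I viewed 17 pictures, over the limit of 14.

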